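Lay out the bushings round the fixture plate

ROBOT

A 7-joint arm with a two-finger parallel gripper is mounted at the origin on a cart in front of the work surface, level with it; the furniture and walls round the work are solid. World frame = base frame: x ahead of the robot, y to its left, z up, the work surface at z = 0. Lengths are in mm, angles in rad, forces in N, time in s.
With the tool pointing down it reaches from about 425 to 875 mm from the base axis. Payload 8.4 kg.
Tool frame: the origin (TCP) lies on the centre line of the jaws, within the pads' length; the fingertips stand 11 mm ahead of it and the grasp point (between the pads) lies 8 mm behind it; z points along the fingers, y is the direction in which the jaws open and shut (so a half turn about z gives the same grasp; the last joint's range is limited). The gripper opens to 87 mm and grips with 3 to 60 N. Pads are 19 mm wide; open, the fingers measure 117 mm over their backs; the gripper's body (75 mm by 190 mm) begins 51 mm behind the grasp point.
Start: joints at [1.002, 0.333, 0.04, 1.465, -0.013, 1.343, -0.059], TCP at [294.234, -579.56, 233.546] pointing down, gripper open.
Joint ranges: [-2.58, 2.58], [-0.38, 2.09], [-1.3, 1.39], [0.25, 2.4], [-1.5, 4.64], [0.08, 2.09], [-2.65, 2.65]. Speed limits (rad/s): [2.22, 2.22, 2.79, 2.79, 3.14, 3.14, 3.14].

INTERFACE

Orientations are given as a unit quaternion [x, y, z, w].
In Python, from bench import ctrl gives the robot as it stands.
- The arm moves only by the shell command python3 -m pendant 'ROWS' [OPENING] [FORCE]. ROWS is JSON, a list of rows, each a list of 2 entries, a list of its own where there are three numbers: the shift along the tool's x, y, z in cm, then the turn, a rotation vector about the tool's x, y, z in degrees. A call has exactly 5 rows; each row shifts and turns the pose as measured when the row begins, along the tool's axes as they then stand; what a row does not reach is not made up. A row lasts 1/10 s, in which the tool goes at most 50 mm and 8.59 degrees, less where a joint would pass 70% of its speed; a pose out of reach is approached as far as the arm can. A call is refused whole if a number of a shift passes 5 or a number of a turn 8.59, either way. A call with a gripper value outside its range is refused whole. OPENING is the closure in counts, from 0 (fully open) to 255 (shut), set as the call begins (- or left out, the last holds). The fingers move at their own pace and stop on an object; FORCE is the grip in N (left out, the last holds). Time passes only in rows, so rows that do not move let the fingers close, or fill a call up. It gives the time, the measured TCP pose, the force and the opening at its end, in the units of the state.
- ctrl.state(): the state, without advancing time (a new reading comes with each control period).
- ctrl.get_image(name): name is "side" or "top"; returns a dict with "color" (480x640x3 uint8, blue, green, red), "fx", "fy", "cx", "cy" (pixels), "k1" (the pictures are not rectified: a ray, as slopes to the right and down, at radius r is drawn at 1 + k1 r^2 times it, then the intrinsics apply), "R" (3x3) and "t" (3): a world point X has camera coordinates R X + t. Camera axes: x right, y down, z forward; pixel columns grow to the right and rows downward; lengths in mm; the calibration is good to about 2 mm. A picture is of the moment at which its call begins. There is no depth.
- ctrl.finish_job(): hands the job in, once; it reports no verdict.
The state is a dict: "time": time; "q": joint angles; "joint_velocities": joint speeds; "tau": joint torques, N m; "tcp_pos": TCP position; "eef_rot": TCP orientation; "contact_force": force on the tool from outside, world axes, zero at the start; "torque": the same for the moment, N m; "finger_gap": opening from 0.0 (shut) to 1.0 (fully open).
Only numpy, scipy, OpenCV 4.12 (cv2) and the standard library are available. Lean on these libraries where they do the work, as an engineer would, in place of code of your own. Each camera call takes 0.05 s, during which the arm holds its last target. There are 200 camera calls.

TASK

Lay out the four bushings for fitting, all standing upright: stand the big steel bushing in the middle of the black fixture plate and the short brass bushing centred on top of it. Stand the flanged steel bushing, collar down, on the table in the middle of the gap between the plate and the green case next to it, and the tall brass bushing in the middle of the gap between the plate and the drilled wooden block next to it. Leave the hex key where it lies.

Things in the scene. Friction and masses are not known exactly. Their poses are not given: they have to be found in the camera images.
- big_mid (a point): Centre (half-way up) of the big steel bushing: plain grey tube, 30 mm across and 30 mm tall, the largest of the four; loose, standing on its end on the near part of the table. z axis up.
- short_mid (a point): Centre of the short brass bushing: yellow metal ring, 21 mm across but only 12 mm tall, the lowest of the four; loose, standing on its end. z axis up.
- tall_mid (a point): Centre of the tall brass bushing: yellow metal tube, 22 mm across and 22 mm tall (as tall as wide); loose, standing on its end. z axis up.
- flanged_mid (a point): Centre (half-way up the 19 mm height) of the flanged steel bushing: grey tube standing on its wider collar, 25 mm across the collar, 19 mm tall; loose. It can be gripped as a 25 mm wide cylinder. z axis up.
- plate_top (a point): Middle of the upper face of the black steel fixture plate with four bright screws at its corners, 85 mm along its x axis, 115 mm along its y axis, flat upper face 8 mm above the table; fixed. It lies between the green case and the wooden block, its long sides facing them, so that its x axis (either way) points roughly to each of the two.
- stone_mid (a point): Centre (13.5 mm up) of the flat green case of a sharpening stone that lies in line with the black plate, left or right of it (not the one far back on the table): 68 mm along its x axis, 152 mm along its y axis, 27 mm high; fixed. One of its long sides faces the plate across a gap of roughly 110 mm.
- block_mid (a point): Centre (12 mm up) of the dark wooden block with rows of round holes that lies in line with the black plate, on the other side from the green case (not those far back on the table): 93 mm along its x axis, 138 mm along its y axis, 24 mm high; fixed. One of its long sides faces the plate across a gap of roughly 95 mm.
- hexkey_mid (a point): Middle of a black hex key, 31 x 90 mm and 5 mm thick, lying loose among the bushings; to be left alone. Long arm along its y axis.
Not all that is in view belongs to the job. Leave any purple look-alike of the part that bears tall_mid alone.

How it is judged:
By the outcome, as a careful person would: the job done as asked, in the order asked, and still so for the second after the job is handed in, with the robot touching nothing.
It also fails if it takes over 93 s, if anything falls off the work surface, if the arm or the gripper's body presses on something with over 40 N, if the wrist force passes 120 N, or if a joint passes its speed limit or range.

## Working session

There is one attempt and no reset: what is moved stays moved. The work goes in short steps, Python scripts to look and compute and a shell command to move; the robot and the scene stay as the last step left them, time stands still between calls to the robot, and variables do not carry over. Pictures are saved under pics/ and viewed, about 12 in all and at most 16, crops included, and the job is handed in when it is done.

```bash
mkdir -p pics
python3 - <<'E'
from bench import ctrl
import cv2,numpy as np
s=ctrl.state();print(s)
for n in("side","top"):
    d=ctrl.get_image(n);cv2.imwrite(f"pics/{n}0.png",d["color"]);print(n,{k:np.round(v,4).tolist() for k,v in d.items() if k!="color"})
E
```

```text
{'time': 0.0, 'q': array([ 1.00179207,  0.33389059,  0.03988204,  1.46626438, -0.01340354,
        1.34328916, -0.05851137]), 'joint_velocities': array([-0.00083748,  0.00010936, -0.00029658, -0.00046199, -0.00093743,
       -0.00083505,  0.00064558]), 'tau': array([-2.16234998e-04, -6.56339836e+01,  1.33522108e+00, -4.03804171e+01,
       -5.97264315e-02,  4.46411187e-02,  1.37916550e-04]), 'tcp_pos': array([ 294.03269777, -579.1944501 ,  232.67587282]), 'eef_rot': array([ 9.72541137e-01,  2.32729691e-01, -2.35835791e-04, -7.56802343e-04]), 'contact_force': array([-0.16614743, -0.4154935 ,  0.16832696]), 'torque': array([-0.0030202 ,  0.05673947,  0.03266681]), 'finger_gap': 0.9996830744177907}
side {'fx': 508.8285, 'fy': 508.8285, 'cx': 318.8181, 'cy': 247.5273, 'k1': -0.0151, 'R': [[-0.9053, -0.424, 0.0264], [-0.1855, 0.3386, -0.9225], [0.3822, -0.84, -0.3852]], 't': [497.3203, 147.2439, 753.9028]}
top {'fx': 556.3226, 'fy': 556.3226, 'cx': 321.782, 'cy': 237.6593, 'k1': 0.0126, 'R': [[0.0103, -0.9999, 0.0105], [-0.9831, -0.012, -0.1824], [0.1825, -0.0085, -0.9832]], 't': [-8.9811, 536.8849, 1100.6162]}
```

View pics/top0.png

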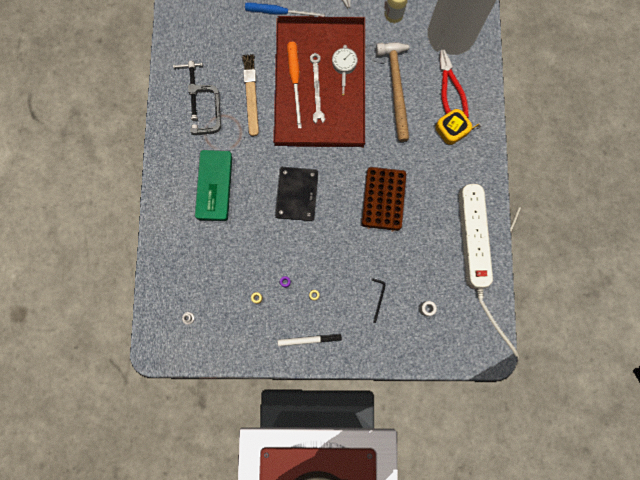

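View pics/side0.png

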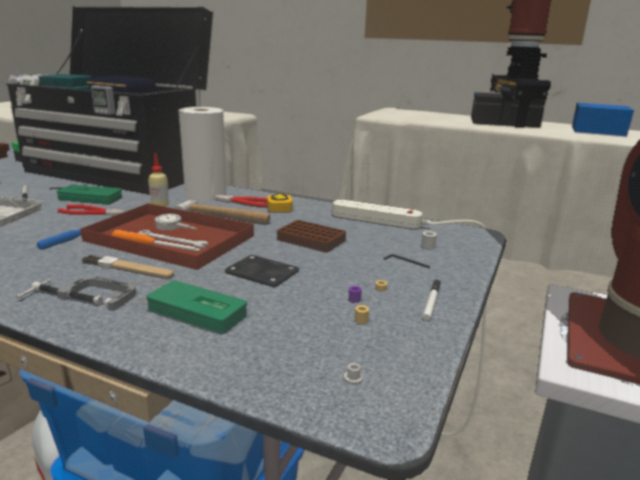

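```bash
cat > h.py <<'E'
import cv2,numpy as np
from bench import ctrl
def K(d): return np.array([[d["fx"],0,d["cx"]],[0,d["fy"],d["cy"]],[0,0,1.]])
def dist(d): return np.array([d["k1"],0,0,0,0.])
def ray(d,uv):
    p=cv2.undistortPoints(np.array([[uv]],float),K(d),dist(d))[0,0]
    R=np.array(d["R"]);t=np.array(d["t"]).ravel()
    return -R.T@t, R.T@np.r_[p,1]
def plane(d,uv,z):
    c,r=ray(d,uv); return c+r*(z-c[2])/r[2]
def proj(d,X):
    return cv2.projectPoints(np.array([X],float),cv2.Rodrigues(np.array(d["R"]))[0],np.array(d["t"]).ravel(),K(d),dist(d))[0][0,0]
def tri(d1,u1,d2,u2):
    c1,r1=ray(d1,u1);c2,r2=ray(d2,u2)
    s=np.linalg.lstsq(np.c_[r1,-r2],c2-c1,rcond=None)[0]
    a,b=c1+r1*s[0],c2+r2*s[1]
    return (a+b)/2,np.linalg.norm(a-b)
def blob(m,uv,win=30):
    """filled contour nearest uv: centroid, area, contour"""
    u,v=map(int,uv);k=np.zeros_like(m);k[max(0,v-win):v+win,max(0,u-win):u+win]=m[max(0,v-win):v+win,max(0,u-win):u+win]
    cs=cv2.findContours(k,cv2.RETR_EXTERNAL,cv2.CHAIN_APPROX_NONE)[0]
    cs=[c for c in cs if cv2.contourArea(c)>12]
    if not cs: return None
    c=min(cs,key=lambda c:np.linalg.norm(c.mean((0,1))-uv)-.2*np.sqrt(cv2.contourArea(c)))
    f=np.zeros_like(m);cv2.drawContours(f,[c],-1,255,-1);M=cv2.moments(f,True)
    return np.array([M["m10"],M["m01"]])/M["m00"],M["m00"],c
def masks(im):
    hsv=cv2.cvtColor(im,cv2.COLOR_BGR2HSV)
    return dict(brass=cv2.inRange(hsv,(15,90,80),(35,255,255)),green=cv2.inRange(hsv,(60,120,40),(85,255,255)),
      dark=cv2.inRange(hsv,(0,0,0),(180,255,70)),wood=cv2.inRange(hsv,(0,90,0),(20,255,255)),
      bright=cv2.inRange(hsv,(0,0,165),(180,60,255)))
E
python3 - <<'E'
from h import *
T=ctrl.get_image("top");S=ctrl.get_image("side")
mt=masks(T["color"]);ms=masks(S["color"])
for n,k,ut,us,z,w in [("big","bright",(429,308),(429,240),15,20),("short","brass",(314,295),(381,285),6,20),("tall","brass",(256,298),(362,314),11,20),("flanged","bright",(188,318),(353,373),9.5,20)]:
    b=blob(mt[k],ut,w);c=blob(ms[k],us,w)
    print(n,b and (b[0].round(1),b[1],plane(T,b[0],z).round(1)),c and (c[0].round(1),c[1],plane(S,c[0],z).round(1)), (b and c) and [np.round(x,1) for x in tri(T,b[0],S,c[0])])
for n,k,ut,z,zt in [("plate","dark",(297,193),4,8),("stone","green",(213,185),13.5,27),("block","wood",(384,198),12,24)]:
    m=cv2.morphologyEx(mt[k],cv2.MORPH_CLOSE,np.ones((5,5)))
    b=blob(m,ut,45)
    P=np.array([plane(T,p[0]+0.0,zt)[:2] for p in b[2]],np.float32)
    r=cv2.minAreaRect(P);bp=cv2.boxPoints(r)
    print(n,b[0].round(1),b[1],plane(T,b[0],z).round(1),"rect",np.round(r[0],1),np.round(r[1],1),round(r[2],2))
def up(im,u,v,w,h,s): return cv2.resize(im[v-h:v+h,u-w:u+w],None,fx=s,fy=s,interpolation=cv2.INTER_CUBIC)
a=T["color"];s=S["color"]
cv2.imwrite("pics/c1.png",np.vstack([np.hstack([up(a,x,y,20,20,5) for x,y in[(429,308),(314,295),(256,298),(188,318)]]),np.hstack([up(s,x,y,20,20,5) for x,y in[(429,240),(381,285),(362,314),(353,373)]])]))
E
```

```text
big (array([429. , 307.8]), 173.0, array([ 397.4, -228.3,   15. ])) (array([436.9, 221.8]), 41.0, array([ 406.6, -350.5,   15. ])) [array([ 388.4, -220.4,   60. ]), np.float64(12.8)]
short (array([313.7, 294.6]), 84.0, array([422.9,  12.5,   6. ])) (array([380.8, 284.8]), 81.0, array([423.3,   9.2,   6. ])) [array([422.5,  12.4,   7.7]), np.float64(0.4)]
tall (array([256.2, 297.5]), 102.0, array([415. , 132.6,  11. ])) (array([361.3, 313.6]), 187.0, array([415.4, 129.3,  11. ])) [array([414.6, 132.3,  12.8]), np.float64(0.6)]
flanged (array([187.5, 317.6]), 117.0, array([372.1, 274. ,   9.5])) None None
plate [296.4 193.7] 1994.0 [642.3  52.9   4. ] rect [642.1  52.7] [ 84.4 116.4] 85.88
stone [213.3 184.8] 2194.0 [657.2 232.8  13.5] rect [654.5 230. ] [ 68.8 152.1] 88.47
block [383.8 198.3] 2377.0 [ 632.2 -136.7   12. ] rect [ 628.8 -134.4] [ 86.6 136.1] 84.25
```

View pics/c1.png

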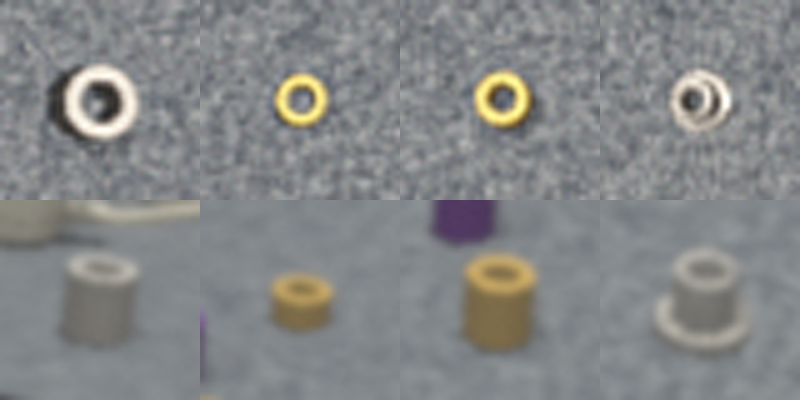

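Run:
```python
from h import *
T=ctrl.get_image("top");S=ctrl.get_image("side")
a=T["color"][145:235,190:410];cv2.imwrite("pics/c2.png",cv2.resize(a,None,fx=3.5,fy=3.5,interpolation=cv2.INTER_CUBIC))
b=S["color"][215:335,140:350];cv2.imwrite("pics/c3.png",cv2.resize(b,None,fx=3.8,fy=3.8,interpolation=cv2.INTER_CUBIC))
# screws
g=cv2.cvtColor(T["color"],cv2.COLOR_BGR2GRAY).astype(float)
for u,v in[(283,172),(313,175),(280,213),(309,216)]:
    w=g[v-5:v+6,u-5:u+6]; 
    print("screw",np.unravel_index(w.argmax(),w.shape)[::-1]+np.array([u-5,v-5]),w.max())
for n,us,z in[("big",(428.6,239.8),15),("flg",(353.6,376),3)]: print(n,plane(S,us,z).round(1))
m=masks(S["color"])
for n,k,us,z in[("stone","green",(197,305),13.5),("block","wood",(312,235),12),("plate","dark",(262,270),4)]:
    b=blob(cv2.morphologyEx(m[k],cv2.MORPH_CLOSE,np.ones((5,5))),us,60);print(n,b[0],b[1],plane(S,b[0],z).round(1))
```

```text
screw [285 172] 204.0
screw [311 175] 157.0
screw [281 212] 235.0
screw [309 213] 150.0
big [ 395.9 -226.    15. ]
flg [371.2 273.2   3. ]
stone [196.82453077 302.55477957] 2291.0 [660.5 223.8  13.5]
block [308.47011145 232.88652482] 987.0 [ 642.7 -144.9   12. ]
plate [261.64363943 271.10362258] 1187.0 [640.6  57.    4. ]
```

View pics/c2.png

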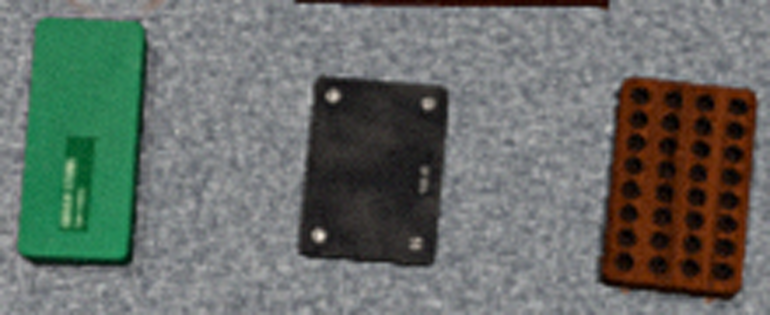

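View pics/c3.png

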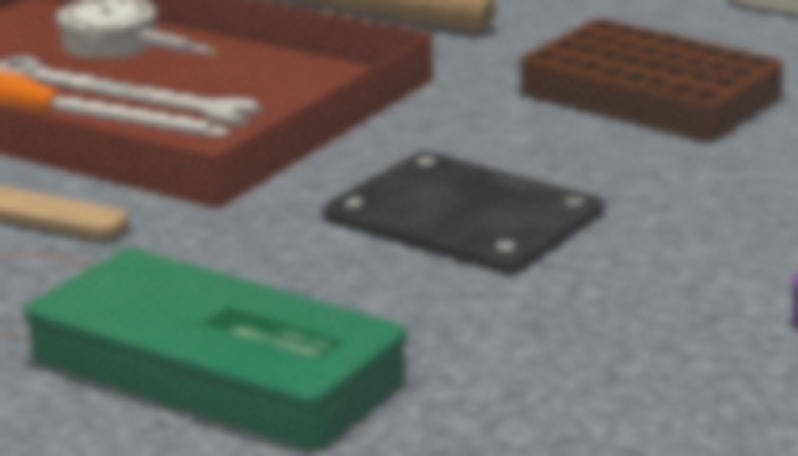

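Run:
```python
from h import *
T=ctrl.get_image("top");S=ctrl.get_image("side")
t=lambda p:np.array(p)/3.5+[190,145]; s=lambda p:np.array(p)/3.8+[140,215]
sc=[(333,96),(428,103),(318,235),(415,243)];ss=[(574,201),(425,160)]
P=[plane(T,t(p),8).round(1) for p in sc];print("top screws",P,np.mean(P,0))
Q=[plane(S,s(p),8).round(1) for p in[(353,201),(425,160),(504,245),(574,201)]];print("side screws",Q,np.mean(Q,0))
for n,c,z in[("stone",[(130,248),(405,330),(310,402),(28,308)],27),("block",[(600,20),(780,63),(708,107),(525,62)],24)]:
    Q=[plane(S,s(p),z).round(1) for p in c];print(n,"side",Q,np.mean(Q,0))
for n,c,z in[("stone",[(36,17),(143,22),(130,254),(20,250)],27),("block",[(622,78),(757,92),(740,292),(605,280)],24)]:
    Q=[plane(T,t(p),z).round(1) for p in c];print(n,"top",Q,np.mean(Q,0))
```

```text
top screws [array([688.9,  78.4,   8. ]), array([685.1,  18.9,   8. ]), array([599.6,  85.6,   8. ]), array([595.3,  25.7,   8. ])] [642.225  52.15    8.   ]
side screws [array([690.5,  77.6,   8. ]), array([686.1,  18.4,   8. ]), array([601. ,  84.9,   8. ]), array([595.1,  26.1,   8. ])] [643.175  51.75    8.   ]
stone side [array([725.5, 198.7,  27. ]), array([578.2, 205.3,  27. ]), array([579.5, 270.3,  27. ]), array([725.8, 262.3,  27. ])] [652.25 234.15  27.  ]
block side [array([ 685.3, -176.8,   24. ]), array([ 563.2, -162.4,   24. ]), array([571.8, -82.3,  24. ]), array([689.9, -93.7,  24. ])] [ 627.55 -128.8    24.  ]
stone top [array([731.2, 261.8,  27. ]), array([728.9, 195.7,  27. ]), array([581.9, 197.7,  27. ]), array([583.6, 264.2,  27. ])] [656.4  229.85  27.  ]
block top [array([ 697.9, -101.1,   24. ]), array([ 690. , -184.6,   24. ]), array([ 563.7, -172.1,   24. ]), array([570.1, -90.1,  24. ])] [ 630.425 -136.975   24.   ]
```

```bash
python3 -m pendant '[[[1.4,-2.7,0],[0,0,-8.5]],[[1.75,-2.4,0],[0,0,-8.5]],[[2.1,-2.15,0],[0,0,-8.5]],[[2.4,-1.8,0],[0,0,-8.5]],[[2.6,-1.45,0],[0,0,-8.5]]]' 60 20
python3 -m pendant '[[[3.5,0.8,0],[0,0,-8.5]],[[3.35,1.3,0],[0,0,-8.5]],[[3.1,1.8,0],[0,0,-3.7]],[[0,0,0],[0,0,0]],[[0,0,0],[0,0,0]]]'
```

```text
time: 0.9
tcp_pos: [293.1, -427.8, 231.8]
eef_rot: [0.82, 0.573, -0.001, -0.0]
contact_force: [0.5, 0.6, -0.6]
finger_gap: 0.772
time: 1.4
tcp_pos: [353.1, -330.5, 233.1]
eef_rot: [0.697, 0.717, -0.001, 0.001]
contact_force: [0.9, -0.9, 0.4]
finger_gap: 0.764
```

```bash
python3 -m pendant '[[[2.6,1.1,4.3],[0,0,1.6]],[[2.6,1.1,4.3],[0,0,0]],[[2.6,1.1,4.3],[0,0,0]],[[2.6,1.0,4.2],[0,0,0]],[[0,0,0],[0,0,0]]]'; python3 -c "
from bench import ctrl;s=ctrl.state();print(s['tcp_pos'],s['eef_rot'],s['q'])"
```

```text
time: 1.9
tcp_pos: [396.0, -232.4, 61.3]
eef_rot: [0.712, 0.702, -0.001, 0.005]
contact_force: [-1.0, -0.7, 0.9]
finger_gap: 0.761
[ 396.0325666  -232.43291309   61.34257566] [ 0.71227881  0.7018775  -0.00134008  0.0050078 ] [ 0.74641292  0.135447   -0.33438871  2.09886254  0.06413268  0.90736934
  0.36102346]
```

```bash
python3 -m pendant '[[[0.7,0,0],[0,0,-0.7]],[[0,0,1.5],[0,0,0]],[[0,0,1.5],[0,0,0]],[[0,0,1.5],[0,0,0]],[[0,0,0],[0,0,0]]]'; python3 -m pendant '[[[0,0,0],[0,0,0]],[[0,0,0],[0,0,0]],[[0,0,0],[0,0,0]],[[0,0,0],[0,0,0]],[[0,0,0],[0,0,0]]]' 255 25;  python3 -c "
from bench import ctrl;s=ctrl.state();print(s['tcp_pos'],s['eef_rot'],s['q'])"
```

```text
time: 2.4
tcp_pos: [397.3, -231.2, 18.9]
eef_rot: [0.71, 0.704, -0.001, 0.008]
contact_force: [-0.3, 0.0, -0.6]
finger_gap: 0.768
time: 2.9
tcp_pos: [399.0, -234.3, 23.3]
eef_rot: [0.711, 0.703, -0.001, 0.011]
contact_force: [-0.3, -0.1, -0.4]
finger_gap: 0.393
[ 399.03843996 -234.26309539   23.29390879] [ 0.71119068  0.70291674 -0.00103537  0.01071467] [ 0.73507449  0.19542024 -0.32981319  2.12830518  0.10043886  0.81149535
  0.33143793]
```

```bash
python3 -m pendant '[[[0,0,0],[0.9,0.9,0]],[[0.5,-0.2,0.4],[0,0,0]],[[0.4,-0.1,0.4],[0,0,0]],[[0,0,0],[0,0,0]],[[0,0,0],[0,0,0]]]' 60;  python3 -c "
from bench import ctrl;s=ctrl.state();print(s['tcp_pos'],s['eef_rot'],s['joint_velocities'])"
```

```text
time: 3.4
tcp_pos: [395.9, -224.0, 14.6]
eef_rot: [0.711, 0.703, -0.001, -0.002]
contact_force: [-0.8, -0.4, 0.7]
finger_gap: 0.732
[ 395.92240349 -224.02420203   14.5682306 ] [ 0.71104253  0.70314669 -0.00089472 -0.00156773] [-0.00509637  0.00292901 -0.00247447  0.00884417 -0.00065491 -0.0040136
 -0.00301934]
```

```bash
for i in 1 2; do python3 -m pendant '[[[0,0,0],[0,0,0]],[[0,0,0],[0,0,0]],[[0,0,0],[0,0,0]],[[0,0,0],[0,0,0]],[[0,0,0],[0,0,0]]]' 255 25; done;  python3 -c "
from bench import ctrl;s=ctrl.state();print(s['tcp_pos'],s['eef_rot'],s['joint_velocities'])"
```

```text
time: 3.9
tcp_pos: [396.0, -224.1, 14.7]
eef_rot: [0.711, 0.703, -0.001, -0.001]
contact_force: [0.3, -0.2, 0.7]
finger_gap: 0.395
time: 4.4
tcp_pos: [396.0, -224.2, 14.7]
eef_rot: [0.711, 0.703, -0.001, -0.001]
contact_force: [0.3, 0.6, 0.5]
finger_gap: 0.339
[ 396.00473512 -224.17607418   14.7001575 ] [ 0.7110548   0.70313468 -0.00088856 -0.00138091] [ 0.00134443 -0.0025184  -0.00055969  0.00218537 -0.00164067  0.00149512
 -0.00171324]
```

```bash
python3 -m pendant '[[[0,0,-2],[0,0,0]],[[0,0,-3],[0,0,0]],[[1,1,-2],[0,0,0]],[[2.5,2.2,0],[0,0,0]],[[2.5,2.2,0],[0,0,0]]]'
python3 -m pendant '[[[3,2.6,0],[0,0,0]],[[3,2.6,0],[0,0,0]],[[3,2.6,0],[0,0,0]],[[3,2.6,0],[0,0,0]],[[3,2.6,0],[0,0,0]]]'
python3 -m pendant '[[[2.5,2.4,0],[0,0,0]],[[1.5,1.5,0],[0,0,0]],[[1,1,0],[0,0,0]],[[0,0,0],[0,0,0]],[[0,0,0],[0,0,0]]]';python3 -c "
from bench import ctrl;s=ctrl.state();print(s['tcp_pos'],s['eef_rot'],s['joint_velocities'])"
```

```text
time: 4.9
tcp_pos: [448.5, -166.8, 86.2]
eef_rot: [0.714, 0.7, -0.002, -0.003]
contact_force: [0.4, 0.1, -1.1]
finger_gap: 0.336
time: 5.4
tcp_pos: [585.3, -16.0, 85.5]
eef_rot: [0.716, 0.698, -0.003, -0.002]
contact_force: [0.4, -0.3, -1.2]
finger_gap: 0.337
time: 5.9
tcp_pos: [638.4, 41.9, 82.9]
eef_rot: [0.713, 0.701, -0.002, -0.004]
contact_force: [-0.2, -0.8, -1.1]
finger_gap: 0.338
[638.3885058   41.87893141  82.87119366] [ 0.71335795  0.70078422 -0.00226682 -0.00409546] [-0.00875775  0.00999004 -0.00442205 -0.00559358 -0.00016312 -0.00036428
 -0.00110214]
```

```bash
cat > go.py <<'E'
import sys,numpy as np
from scipy.spatial.transform import Rotation as R
from bench import ctrl
s=ctrl.state();r=R.from_quat(s['eef_rot']);X=np.array(sys.argv[1:4],float)
G=R.from_quat([.70711,.70711,0,0])
print("tcp",s['tcp_pos'].round(1),"rot",s['eef_rot'].round(4),"gap mm",round(s['finger_gap']*87,1),"F",s['contact_force'].round(1))
print("to go: cm",(r.inv().apply(X-s['tcp_pos'])/10).round(2),"deg",(r.inv()*G).as_rotvec(degrees=True).round(2))
E
python3 -m pendant '[[[0.6,0.2,1],[-0.5,-0.1,-1]],[[0.6,0.2,1.2],[0,0,0]],[[0,0,1],[0,0,0]],[[0,0,0],[0,0,0]],[[0,0,0],[0,0,0]]]';python3 go.py 642.5 53.5 23.2
```

```text
time: 6.4
tcp_pos: [640.3, 51.3, 46.8]
eef_rot: [0.708, 0.706, -0.001, -0.0]
contact_force: [0.1, -0.0, -1.7]
finger_gap: 0.334
tcp [640.3  51.3  46.8] rot [ 7.078e-01  7.064e-01 -1.300e-03 -3.000e-04] gap mm 29.0 F [ 0.1 -0.  -1.7]
to go: cm [0.22 0.22 2.36] deg [-0.13  0.08 -0.11]
```

```bash
python3 -m pendant '[[[0.2,0.2,0.8],[0,0,0]],[[0,0,0.6],[0,0,0]],[[0,0,0.5],[0,0,0]],[[0,0,0.2],[0,0,0]],[[0,0,0],[0,0,0]]]';python3 go.py 642.5 53.5 22.7
```

```text
time: 6.9
tcp_pos: [642.7, 52.6, 24.3]
eef_rot: [0.708, 0.706, -0.001, 0.0]
contact_force: [-0.2, -0.6, -1.2]
finger_gap: 0.338
tcp [642.7  52.6  24.3] rot [ 0.7082  0.706  -0.0012  0.    ] gap mm 29.4 F [-0.2 -0.6 -1.2]
to go: cm [ 0.09 -0.03  0.16] deg [-0.09  0.1  -0.17]
```

```bash
python3 -m pendant '[[[0.1,0,0.1],[0,0,0]],[[0,0,0],[0,0,0]],[[0,0,0.05],[0,0,0]],[[0,0,0],[0,0,0]],[[0,0,0],[0,0,0]]]';python3 go.py 642.5 53.5 22.7
```

```text
time: 7.4
tcp_pos: [643.2, 53.8, 23.5]
eef_rot: [0.708, 0.706, -0.001, 0.0]
contact_force: [-0.5, 0.1, -1.6]
finger_gap: 0.338
tcp [643.2  53.8  23.5] rot [ 7.082e-01  7.061e-01 -7.000e-04  4.000e-04] gap mm 29.4 F [-0.5  0.1 -1.6]
to go: cm [-0.03 -0.07  0.08] deg [-0.03  0.09 -0.17]
```

```bash
python3 -m pendant '[[[0,-0.05,0.06],[0,0,0]],[[0,0,0],[0,0,0]],[[0,0,0],[0,0,0]],[[0,0,0],[0,0,0]],[[0,0,0],[0,0,0]]]';python3 go.py 642.5 53.5 22.7
python3 -m pendant '[[[0,0,0],[0,0,0]],[[0,0,0],[0,0,0]],[[0,0,0],[0,0,0]],[[0,0,0],[0,0,0]],[[0,0,0],[0,0,0]]]' 60;
python3 -m pendant '[[[0,0,-1],[0,0,0]],[[0,0,-2],[0,0,0]],[[0,0,-3],[0,0,0]],[[0,-1,-3],[0,0,0]],[[0,-3,-2],[0,0,0]]]' 
python3 -m pendant '[[[-1,-4,0],[0,0,0]],[[-1,-4,0],[0,0,0]],[[-1,-4,0],[0,0,0]],[[0,-1,0],[0,0,0]],[[0,0,0],[0,0,0]]]'; python3 go.py 422.7 12 60
```

```text
time: 7.9
tcp_pos: [642.8, 53.8, 23.0]
eef_rot: [0.708, 0.706, -0.001, 0.001]
contact_force: [-0.8, -0.8, -1.6]
finger_gap: 0.338
tcp [642.8  53.8  23. ] rot [ 7.082e-01  7.060e-01 -6.000e-04  5.000e-04] gap mm 29.4 F [-0.8 -0.8 -1.6]
to go: cm [-0.03 -0.03  0.03] deg [-0.01  0.09 -0.17]
time: 8.4
tcp_pos: [643.3, 53.8, 23.5]
eef_rot: [0.708, 0.706, -0.0, 0.001]
contact_force: [-0.1, 0.4, -0.4]
finger_gap: 0.697
time: 8.9
tcp_pos: [602.8, 54.0, 136.3]
eef_rot: [0.708, 0.706, -0.001, -0.001]
contact_force: [0.4, 0.3, 0.6]
finger_gap: 0.761
time: 9.4
tcp_pos: [468.8, 25.0, 143.7]
eef_rot: [0.708, 0.706, 0.002, 0.003]
contact_force: [0.4, -0.4, -0.4]
finger_gap: 0.765
tcp [468.8  25.  143.7] rot [0.7078 0.7064 0.0017 0.0034] gap mm 66.5 F [ 0.4 -0.4 -0.4]
to go: cm [-1.29 -4.67  8.34] deg [ 0.41  0.13 -0.11]
```

Run:
```python
from h import *
T=ctrl.get_image("top");S=ctrl.get_image("side")
u,v=proj(T,[642.5,52,23]).round().astype(int);p,q=proj(S,[642.5,52,23]).round().astype(int)
print(u,v,p,q)
b=blob(masks(T["color"])["bright"],(u,v),12); print(b and (b[0],b[1],plane(T,b[0],38)))
f=lambda im,u,v:cv2.resize(im[v-30:v+30,u-33:u+33],None,fx=6,fy=6,interpolation=cv2.INTER_CUBIC)
cv2.imwrite("pics/c4.png",np.hstack([f(T["color"],u,v),f(S["color"],p,q)]))
```

```text
297 191 262 261
(array([295.18867925, 185.09433962]), 53.0, array([651.93295219,  54.5938459 ,  38.        ]))
```

View pics/c4.png

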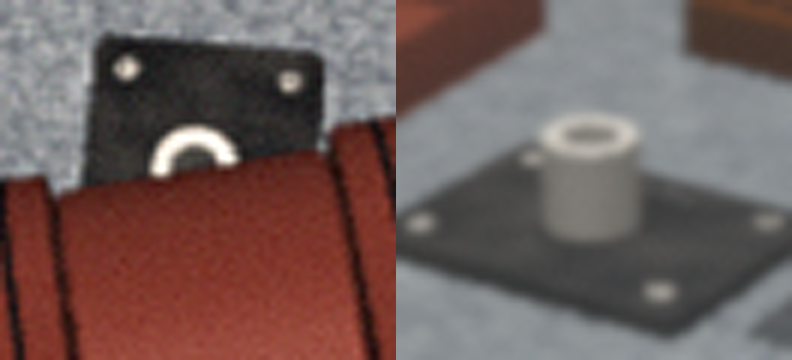

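```bash
python3 - <<'E'
from h import *
T=ctrl.get_image("top");S=ctrl.get_image("side")
print(plane(T,(296.5,189.2),38),plane(S,(261.2,253.4),38))
E
python3 -m pendant '[[[-0.7,-1.5,2],[0.4,0.1,0]],[[-0.6,-1.5,2],[0,0,0]],[[0,-1.5,2],[0,0,0]],[[0,0,1.5],[0,0,0]],[[0,0,0],[0,0,0]]]'; python3 go.py 422.7 11.5 13
```

```text
[642.9581932   51.64400457  38.        ] [643.22906109  53.17658072  38.        ]
time: 10.1
tcp_pos: [430.1, 15.3, 65.5]
eef_rot: [0.706, 0.708, 0.002, -0.002]
contact_force: [-0.2, 0.2, -0.3]
finger_gap: 0.767
tcp [430.1  15.3  65.5] rot [ 0.7064  0.7078  0.0025 -0.0021] gap mm 66.8 F [-0.2  0.2 -0.3]
to go: cm [-0.41 -0.74  5.25] deg [ 0.03 -0.37  0.12]
```

```bash
python3 -m pendant '[[[-0.3,-0.6,1.2],[0,-0.3,0]],[[0,0,1.2],[0,0,0]],[[0,0,1.0],[0,0,0]],[[0,0,0.8],[0,0,0]],[[0,0,0],[0,0,0]]]'; python3 go.py 422.7 11.8 13
```

```text
time: 10.6
tcp_pos: [426.4, 13.3, 21.0]
eef_rot: [0.706, 0.708, 0.002, -0.0]
contact_force: [-0.5, -1.2, -0.6]
finger_gap: 0.764
tcp [426.4  13.3  21. ] rot [ 7.060e-01  7.082e-01  1.600e-03 -3.000e-04] gap mm 66.5 F [-0.5 -1.2 -0.6]
to go: cm [-0.15 -0.37  0.8 ] deg [ 0.11 -0.15  0.18]
```

```bash
python3 -m pendant '[[[-0.1,-0.3,0.4],[0,0,0]],[[0,0,0.3],[0,0,0]],[[0,0,0],[0,0,0]],[[0,0,0],[0,0,0]],[[0,0,0],[0,0,0]]]'; python3 go.py 422.7 11.8 13;
python3 -m pendant '[[[0,0,0],[0,0,0]],[[0,0,0],[0,0,0]],[[0,0,0],[0,0,0]],[[0,0,0],[0,0,0]],[[0,0,0],[0,0,0]]]' 255 15;python3 -m pendant '[[[0,0,0],[0,0,0]],[[0,0,0],[0,0,0]],[[0,0,0],[0,0,0]],[[0,0,0],[0,0,0]],[[0,0,0],[0,0,0]]]';python3 go.py 422.7 11.8 13
```

```text
time: 11.1
tcp_pos: [424.0, 12.3, 14.2]
eef_rot: [0.706, 0.708, 0.002, 0.0]
contact_force: [-0.3, 0.4, 0.1]
finger_gap: 0.765
tcp [424.   12.3  14.2] rot [7.060e-01 7.082e-01 2.000e-03 2.000e-04] gap mm 66.5 F [-0.3  0.4  0.1]
to go: cm [-0.05 -0.13  0.11] deg [ 0.18 -0.15  0.17]
time: 11.6
tcp_pos: [424.6, 12.3, 14.8]
eef_rot: [0.706, 0.708, 0.002, 0.001]
contact_force: [-0.1, 0.0, 0.4]
finger_gap: 0.394
time: 12.1
tcp_pos: [424.5, 12.3, 14.7]
eef_rot: [0.706, 0.708, 0.002, 0.001]
contact_force: [-0.4, 0.6, -1.0]
finger_gap: 0.231
tcp [424.5  12.3  14.7] rot [7.060e-01 7.082e-01 2.300e-03 7.000e-04] gap mm 20.1 F [-0.4  0.6 -1. ]
to go: cm [-0.05 -0.18  0.17] deg [ 0.25 -0.13  0.17]
```

```bash
python3 -m pendant '[[[0,0,-2],[0,0,0]],[[0,0,-3],[0,0,0]],[[0,1,-3],[0,0,0]],[[0.5,2.5,-0.5],[0,0,0]],[[0.8,3.5,0],[0,0,0]]]'
python3 -m pendant '[[[0.8,4,0],[0,0,0]],[[0.8,4,0],[0,0,0]],[[0.5,3.5,0],[0,0,0]],[[0.3,1.5,0],[0,0,0]],[[0,0,0],[0,0,0]]]'; python3 go.py 643 52.9 53
```

```text
time: 12.6
tcp_pos: [491.6, 24.0, 102.3]
eef_rot: [0.707, 0.708, 0.0, 0.0]
contact_force: [0.2, 0.8, 0.6]
finger_gap: 0.228
time: 13.1
tcp_pos: [630.0, 49.4, 101.8]
eef_rot: [0.707, 0.707, 0.001, 0.001]
contact_force: [-1.1, 0.4, -1.3]
finger_gap: 0.23
tcp [630.   49.4 101.8] rot [7.072e-01 7.070e-01 1.100e-03 6.000e-04] gap mm 20.0 F [-1.1  0.4 -1.3]
to go: cm [0.35 1.29 4.88] deg [ 0.14 -0.04 -0.01]
```

```bash
python3 -m pendant '[[[0.3,1.1,0],[0,0,0]],[[0,0,1.3],[0,0,0]],[[0,0,1.3],[0,0,0]],[[0,0,0],[0,0,0]],[[0,0,0],[0,0,0]]]'; python3 go.py 643 52.9 53
```

```text
time: 13.6
tcp_pos: [636.6, 51.3, 71.6]
eef_rot: [0.707, 0.707, -0.001, -0.001]
contact_force: [0.3, -0.9, -0.5]
finger_gap: 0.231
tcp [636.6  51.3  71.6] rot [ 0.7072  0.7071 -0.0011 -0.0008] gap mm 20.1 F [ 0.3 -0.9 -0.5]
to go: cm [0.16 0.64 1.86] deg [-0.15  0.02 -0.01]
```

```bash
python3 -m pendant '[[[0.15,0.6,0],[0,0,0]],[[0,0,0.3],[0,0,0]],[[0,0,0.3],[0,0,0]],[[0,0,0],[0,0,0]],[[0,0,0],[0,0,0]]]'; python3 go.py 643 52.9 53
```

```text
time: 14.1
tcp_pos: [643.0, 52.5, 66.0]
eef_rot: [0.707, 0.707, -0.001, -0.0]
contact_force: [0.6, 0.4, 0.1]
finger_gap: 0.226
tcp [643.   52.5  66. ] rot [ 7.073e-01  7.069e-01 -9.000e-04 -3.000e-04] gap mm 19.7 F [0.6 0.4 0.1]
to go: cm [0.04 0.01 1.3 ] deg [-0.09  0.05 -0.03]
```

```bash
python3 -m pendant '[[[0.03,0,0.5],[0,0,0]],[[0,0,0.4],[0,0,0]],[[0,0,0.2],[0,0,0]],[[0,0,0],[0,0,0]],[[0,0,0],[0,0,0]]]'; python3 go.py 643 52.9 52.9
```

```text
time: 14.6
tcp_pos: [642.8, 52.8, 54.0]
eef_rot: [0.707, 0.707, -0.001, -0.0]
contact_force: [-0.4, 0.1, -0.2]
finger_gap: 0.231
tcp [642.8  52.8  54. ] rot [ 7.073e-01  7.069e-01 -9.000e-04 -3.000e-04] gap mm 20.1 F [-0.4  0.1 -0.2]
to go: cm [0.01 0.02 0.1 ] deg [-0.1   0.05 -0.03]
```

```bash
python3 -m pendant '[[[0,0,0.08],[0,0,0]],[[0,0,0],[0,0,0]],[[0,0,0.05],[0,0,0]],[[0,0,0],[0,0,0]],[[0,0,0],[0,0,0]]]'; python3 go.py 643 52.9 52.9
python3 -m pendant '[[[0,0,0],[0,0,0]],[[0,0,0],[0,0,0]],[[0,0,0],[0,0,0]],[[0,0,0],[0,0,0]],[[0,0,0],[0,0,0]]]' 60
python3 -m pendant '[[[0,0,-1],[0,0,0]],[[0,0,-2],[0,0,0]],[[0,0,-3],[0,0,0]],[[0,-1,-2],[0,0,0]],[[2,-3,0],[0,0,0]]]'
python3 -m pendant '[[[3,-3.7,0],[0,0,0]],[[3,-3.7,0],[0,0,0]],[[3,-3.7,0],[0,0,0]],[[3,-3.7,0],[0,0,0]],[[3,-3.5,0],[0,0,0]]]'
python3 -m pendant '[[[2,-1.5,0],[0,0,0]],[[1,-1,0],[0,0,0]],[[0,0,0],[0,0,0]],[[0,0,0],[0,0,0]],[[0,0,0],[0,0,0]]]'; python3 go.py 372 274.5 60;python3 - <<'E'
from h import *
T=ctrl.get_image("top");S=ctrl.get_image("side")
u,v=proj(T,[642.5,52,40]).round().astype(int);p,q=proj(S,[642.5,52,40]).round().astype(int)
print(u,v,p,q)
f=lambda im,u,v:cv2.resize(im[v-30:v+30,u-33:u+33],None,fx=6,fy=6,interpolation=cv2.INTER_CUBIC)
cv2.imwrite("pics/c5.png",np.hstack([f(T["color"],u,v),f(S["color"],p,q)]))
for d,c,k in((T,(u,v),"t"),(S,(p,q),"s")):
    b=blob(masks(d["color"])["brass"],c,14);print(k,b and (b[0],b[1],plane(d,b[0],44)))
E
```

```text
time: 15.1
tcp_pos: [643.2, 52.9, 53.1]
eef_rot: [0.707, 0.707, -0.001, -0.0]
contact_force: [-0.1, -0.1, -1.2]
finger_gap: 0.232
tcp [643.2  52.9  53.1] rot [ 7.073e-01  7.069e-01 -6.000e-04 -1.000e-04] gap mm 20.2 F [-0.1 -0.1 -1.2]
to go: cm [ 0.   -0.02  0.02] deg [-0.05  0.04 -0.03]
time: 15.6
tcp_pos: [643.2, 52.9, 53.1]
eef_rot: [0.707, 0.707, -0.001, -0.0]
contact_force: [-0.1, -0.4, -0.2]
finger_gap: 0.597
time: 16.1
tcp_pos: [605.0, 70.1, 137.8]
eef_rot: [0.709, 0.705, -0.0, 0.0]
contact_force: [0.8, 0.1, -0.2]
finger_gap: 0.762
time: 16.6
tcp_pos: [419.3, 224.4, 142.3]
eef_rot: [0.711, 0.703, 0.002, 0.003]
contact_force: [0.3, 1.4, 0.2]
finger_gap: 0.765
time: 17.1
tcp_pos: [390.9, 258.8, 145.2]
eef_rot: [0.708, 0.706, 0.004, 0.005]
contact_force: [0.2, -0.8, 0.3]
finger_gap: 0.767
tcp [390.9 258.8 145.2] rot [0.7083 0.7059 0.004  0.0049] gap mm 66.7 F [ 0.2 -0.8  0.3]
to go: cm [ 1.57 -2.    8.49] deg [ 0.72  0.07 -0.2 ]
296 189 262 252
t (array([295.87654321, 187.27160494]), 81.0, array([645.48852948,  52.80152526,  44.        ]))
s (array([260.84722222, 249.38888889]), 72.0, array([646.21367054,  49.28157515,  44.        ]))
```

View pics/c5.png

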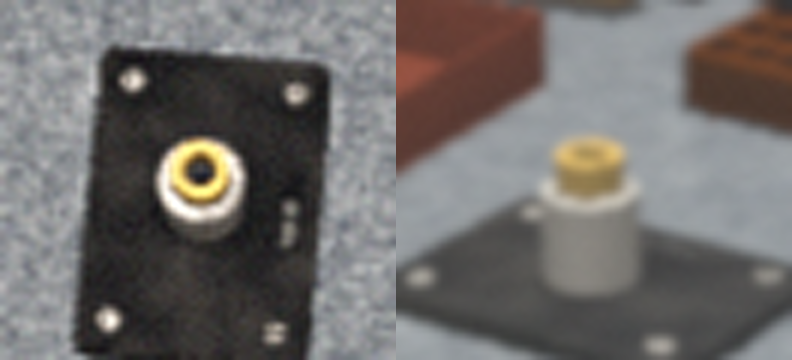

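```bash
python3 -m pendant '[[[0.8,-1,2],[0.6,0,0]],[[0.6,-0.8,2],[0,0,0]],[[0,0,2],[0,0,0]],[[0,0,1.5],[0,0,0]],[[0,0,0],[0,0,0]]]'; python3 go.py 372 274.5 13.5
```

```text
time: 17.7
tcp_pos: [376.9, 269.7, 67.3]
eef_rot: [0.712, 0.702, 0.0, 0.001]
contact_force: [-0.8, -0.4, -0.2]
finger_gap: 0.767
tcp [376.9 269.7  67.3] rot [7.119e-01 7.023e-01 2.000e-04 8.000e-04] gap mm 66.7 F [-0.8 -0.4 -0.2]
to go: cm [ 0.48 -0.51  5.38] deg [ 0.08  0.04 -0.78]
```

```bash
python3 -m pendant '[[[0,0,1],[0,0,0]],[[0,0,0.8],[0,0,0]],[[0,0,0.7],[0,0,0]],[[0,0,0],[0,0,0]],[[0,0,0],[0,0,0]]]'; python3 go.py 372 274.5 13.5
```

```text
time: 18.2
tcp_pos: [379.0, 269.1, 41.6]
eef_rot: [0.713, 0.701, 0.001, 0.001]
contact_force: [-0.3, -1.2, 0.1]
finger_gap: 0.763
tcp [379.  269.1  41.6] rot [0.713  0.7012 0.0009 0.0008] gap mm 66.4 F [-0.3 -1.2  0.1]
to go: cm [ 0.53 -0.72  2.81] deg [ 0.14 -0.   -0.95]
```

```bash
python3 -m pendant '[[[0.5,-0.6,0.5],[0,0,-0.9]],[[0,0,1],[0,0,0]],[[0,0,0.8],[0,0,0]],[[0,0,0],[0,0,0]],[[0,0,0],[0,0,0]]]'; python3 go.py 372 274.5 13.5
```

```text
time: 18.7
tcp_pos: [372.7, 275.1, 17.1]
eef_rot: [0.707, 0.708, 0.001, 0.001]
contact_force: [0.2, 0.0, -0.6]
finger_gap: 0.761
tcp [372.7 275.1  17.1] rot [0.7066 0.7076 0.0014 0.001 ] gap mm 66.2 F [ 0.2  0.  -0.6]
to go: cm [-0.06 -0.07  0.36] deg [ 0.19 -0.03  0.08]
```

```bash
python3 -m pendant '[[[-0.05,-0.05,0.35],[0,0,0]],[[0,0,0.05],[0,0,0]],[[0,0,0],[0,0,0]],[[0,0,0],[0,0,0]],[[0,0,0],[0,0,0]]]'; python3 go.py 372 274.5 12.7;
python3 -m pendant '[[[0,0,0],[0,0,0]],[[0,0,0],[0,0,0]],[[0,0,0],[0,0,0]],[[0,0,0],[0,0,0]],[[0,0,0],[0,0,0]]]' 255 15;python3 -m pendant '[[[0,0,0],[0,0,0]],[[0,0,0],[0,0,0]],[[0,0,0],[0,0,0]],[[0,0,0],[0,0,0]],[[0,0,0],[0,0,0]]]';python3 go.py 372 274.5 13
```

```text
time: 19.2
tcp_pos: [372.6, 274.6, 13.1]
eef_rot: [0.707, 0.707, 0.002, 0.001]
contact_force: [0.4, -0.3, 0.0]
finger_gap: 0.766
tcp [372.6 274.6  13.1] rot [0.7068 0.7074 0.0017 0.0012] gap mm 66.7 F [ 0.4 -0.3  0. ]
to go: cm [-0.01 -0.06  0.04] deg [ 0.23 -0.04  0.05]
time: 19.7
tcp_pos: [372.9, 274.7, 13.4]
eef_rot: [0.707, 0.707, 0.002, 0.001]
contact_force: [-0.0, -0.4, -1.3]
finger_gap: 0.397
time: 20.2
tcp_pos: [372.9, 274.7, 13.4]
eef_rot: [0.707, 0.707, 0.002, 0.001]
contact_force: [-0.6, 0.4, 0.1]
finger_gap: 0.282
tcp [372.9 274.7  13.4] rot [0.7069 0.7074 0.0019 0.0013] gap mm 24.5 F [-0.6  0.4  0.1]
to go: cm [-0.02 -0.09  0.04] deg [ 0.26 -0.05  0.04]
```

```bash
python3 -m pendant '[[[0,0,-2],[0,0,0]],[[0,0,-3],[0,0,0]],[[-0.5,1,-2.5],[0,0,0]],[[-1.3,2.5,0],[0,0,0]],[[-1.5,3,0],[0,0,0]]]'
python3 -m pendant '[[[-1.8,4,0],[0,0,0]],[[-1.8,4,0],[0,0,0]],[[-1.8,4,0],[0,0,0]],[[-1.8,4,0],[0,0,0]],[[-0.8,2,0],[0,0,0]]]'
python3 -m pendant '[[[-0.4,1,0.5],[0,0,0]],[[0,0,0.5],[0,0,0]],[[0,0,0],[0,0,0]],[[0,0,0],[0,0,0]],[[0,0,0],[0,0,0]]]';python3 go.py 649.5 146.5 60
```

```text
time: 20.7
tcp_pos: [435.2, 243.2, 91.3]
eef_rot: [0.704, 0.71, 0.001, 0.001]
contact_force: [-0.4, 0.2, -0.5]
finger_gap: 0.282
time: 21.2
tcp_pos: [624.1, 159.5, 92.3]
eef_rot: [0.704, 0.71, 0.001, 0.003]
contact_force: [0.2, 0.3, -1.0]
finger_gap: 0.282
time: 21.7
tcp_pos: [632.9, 155.8, 79.8]
eef_rot: [0.704, 0.71, 0.0, 0.001]
contact_force: [-0.7, 0.3, -0.1]
finger_gap: 0.281
tcp [632.9 155.8  79.8] rot [7.043e-01 7.099e-01 2.000e-04 1.300e-03] gap mm 24.4 F [-0.7  0.3 -0.1]
to go: cm [-0.94  1.65  1.98] deg [0.12 0.09 0.46]
```

```bash
python3 -m pendant '[[[-0.5,0.9,1],[0,0,0.4]],[[-0.4,0.7,1.2],[0,0,0]],[[0,0,1.2],[0,0,0]],[[0,0,0],[0,0,0]],[[0,0,0],[0,0,0]]]';python3 go.py 649.5 146.5 14
```

```text
time: 22.2
tcp_pos: [649.2, 147.1, 42.7]
eef_rot: [0.706, 0.708, 0.0, 0.001]
contact_force: [-1.4, -0.1, -0.1]
finger_gap: 0.278
tcp [649.2 147.1  42.7] rot [7.062e-01 7.080e-01 1.000e-04 1.400e-03] gap mm 24.2 F [-1.4 -0.1 -0.1]
to go: cm [-0.05  0.03  2.87] deg [0.11 0.11 0.14]
```

```bash
python3 -m pendant '[[[0,0,1],[0,0,0]],[[0,0,0.8],[0,0,0]],[[0,0,0.6],[0,0,0]],[[0,0,0],[0,0,0]],[[0,0,0],[0,0,0]]]';python3 go.py 649.5 146.5 13.5
```

```text
time: 22.7
tcp_pos: [648.8, 147.5, 16.5]
eef_rot: [0.706, 0.708, -0.0, 0.001]
contact_force: [0.3, -1.0, -0.5]
finger_gap: 0.285
tcp [648.8 147.5  16.5] rot [ 0.706   0.7082 -0.      0.0011] gap mm 24.8 F [ 0.3 -1.  -0.5]
to go: cm [-0.1   0.07  0.3 ] deg [0.09 0.09 0.17]
```

```bash
python3 -m pendant '[[[-0.1,0.05,0.15],[0,0,0]],[[0,0,0.1],[0,0,0]],[[0,0,0.05],[0,0,0]],[[0,0,0],[0,0,0]],[[0,0,0],[0,0,0]]]';python3 go.py 649.5 146.5 13.5
python3 -m pendant '[[[0,0,0],[0,0,0]],[[0,0,0],[0,0,0]],[[0,0,0],[0,0,0]],[[0,0,0],[0,0,0]],[[0,0,0],[0,0,0]]]' 90
python3 -m pendant '[[[0,0,0],[0,0,0]],[[0,0,-2],[0,0,0]],[[0,0,-3],[0,0,0]],[[0,-1,-3],[0,0,0]],[[0,-3,0],[0,0,0]]]' 60
python3 -m pendant '[[[0,-4,0],[0,0,0]],[[0,-4,0],[0,0,0]],[[0,-4,0],[0,0,0]],[[0,-2.5,0],[0,0,0]],[[0,0,0],[0,0,0]]]'; python3 go.py 415 131.7 60
```

```text
time: 23.2
tcp_pos: [650.0, 146.6, 14.4]
eef_rot: [0.706, 0.708, 0.001, 0.002]
contact_force: [0.4, -0.6, -0.8]
finger_gap: 0.281
tcp [650.  146.6  14.4] rot [7.061e-01 7.082e-01 6.000e-04 1.600e-03] gap mm 24.4 F [ 0.4 -0.6 -0.8]
to go: cm [-0.01 -0.05  0.09] deg [0.18 0.08 0.17]
time: 23.7
tcp_pos: [650.3, 146.7, 14.8]
eef_rot: [0.706, 0.708, 0.001, 0.002]
contact_force: [0.1, -0.3, -0.7]
finger_gap: 0.61
time: 24.2
tcp_pos: [610.8, 146.1, 95.9]
eef_rot: [0.707, 0.708, 0.001, 0.001]
contact_force: [-0.5, 1.3, -0.2]
finger_gap: 0.765
time: 24.7
tcp_pos: [458.5, 146.0, 96.1]
eef_rot: [0.706, 0.708, 0.001, 0.002]
contact_force: [0.3, 0.2, -0.8]
finger_gap: 0.767
tcp [458.5 146.   96.1] rot [0.7064 0.7078 0.0008 0.0025] gap mm 66.7 F [ 0.3  0.2 -0.8]
to go: cm [-1.41 -4.37  3.59] deg [0.26 0.14 0.11]
```

```bash
python3 -m pendant '[[[-0.7,-1.7,0.7],[0.2,0.1,0]],[[-0.6,-1.7,1],[0,0,0]],[[0,-0.7,1],[0,0,0]],[[0,0,0.5],[0,0,0]],[[0,0,0],[0,0,0]]]'; python3 go.py 415 131.7 14
```

```text
time: 25.2
tcp_pos: [420.1, 133.2, 64.3]
eef_rot: [0.706, 0.708, 0.002, 0.002]
contact_force: [0.6, 0.1, 0.0]
finger_gap: 0.766
tcp [420.1 133.2  64.3] rot [0.7064 0.7078 0.0023 0.0023] gap mm 66.6 F [0.6 0.1 0. ]
to go: cm [-0.15 -0.54  5.02] deg [0.38 0.   0.11]
```

```bash
python3 -m pendant '[[[-0.1,-0.5,1],[0.3,0,0]],[[0,0,1.3],[0,0,0]],[[0,0,1],[0,0,0]],[[0,0,0.8],[0,0,0]],[[0,0,0],[0,0,0]]]'; python3 go.py 415 131.7 14
```

```text
time: 25.7
tcp_pos: [416.7, 133.3, 19.5]
eef_rot: [0.706, 0.708, 0.001, -0.0]
contact_force: [0.6, 0.0, 1.2]
finger_gap: 0.763
tcp [416.7 133.3  19.5] rot [ 7.064e-01  7.078e-01  1.000e-03 -4.000e-04] gap mm 66.4 F [0.6 0.  1.2]
to go: cm [-0.16 -0.17  0.55] deg [ 0.05 -0.11  0.12]
```

```bash
python3 -m pendant '[[[-0.15,-0.15,0.3],[0,0,0]],[[0,0,0.2],[0,0,0]],[[0,0,0],[0,0,0]],[[0,0,0],[0,0,0]],[[0,0,0],[0,0,0]]]'; python3 go.py 415 131.7 14
python3 -m pendant '[[[0,0,0],[0,0,0]],[[0,0,0],[0,0,0]],[[0,0,0],[0,0,0]],[[0,0,0],[0,0,0]],[[0,0,0],[0,0,0]]]' 255 15;python3 -m pendant '[[[0,0,0],[0,0,0]],[[0,0,0],[0,0,0]],[[0,0,0],[0,0,0]],[[0,0,0],[0,0,0]],[[0,0,0],[0,0,0]]]';python3 go.py 415 131.7 14
```

```text
time: 26.2
tcp_pos: [415.6, 132.0, 14.5]
eef_rot: [0.706, 0.708, 0.001, -0.0]
contact_force: [0.9, -0.6, 1.0]
finger_gap: 0.76
tcp [415.6 132.   14.5] rot [ 7.063e-01  7.079e-01  1.300e-03 -3.000e-04] gap mm 66.1 F [ 0.9 -0.6  1. ]
to go: cm [-0.03 -0.06  0.05] deg [ 0.08 -0.13  0.13]
time: 26.7
tcp_pos: [416.1, 132.0, 15.2]
eef_rot: [0.706, 0.708, 0.002, 0.0]
contact_force: [-0.4, 0.4, 0.3]
finger_gap: 0.397
time: 27.2
tcp_pos: [416.0, 132.0, 15.1]
eef_rot: [0.706, 0.708, 0.002, 0.0]
contact_force: [-0.1, -0.3, -0.6]
finger_gap: 0.244
tcp [416.  132.   15.1] rot [7.064e-01 7.078e-01 1.700e-03 1.000e-04] gap mm 21.2 F [-0.1 -0.3 -0.6]
to go: cm [-0.03 -0.1   0.11] deg [ 0.15 -0.13  0.12]
```

```bash
python3 -m pendant '[[[0,0,-2],[0,0,0]],[[0,0,-3],[0,0,0]],[[-1,0.5,-3],[0,0,0]],[[-2.5,2,-1],[0,0,0]],[[-2.8,3,0],[0,0,0]]]'
python3 -m pendant '[[[-2.8,3.3,0],[0,0,0]],[[-2.8,3.3,0],[0,0,0]],[[-2.8,3.3,0],[0,0,0]],[[-1.7,3,0],[0,0,0]],[[-0.5,2,0],[0,0,0]]]'
python3 -m pendant '[[[-0.3,1,0.5],[0,0,0]],[[0,0,1],[0,0,0]],[[0,0,1],[0,0,0]],[[0,0,0],[0,0,0]],[[0,0,0],[0,0,0]]]';python3 go.py 636.5 -41 60
```

```text
time: 27.7
tcp_pos: [468.7, 71.2, 107.9]
eef_rot: [0.703, 0.711, 0.001, -0.001]
contact_force: [1.2, 0.5, -0.6]
finger_gap: 0.248
time: 28.2
tcp_pos: [625.4, -43.3, 108.2]
eef_rot: [0.705, 0.709, 0.0, 0.002]
contact_force: [-0.1, 1.3, -1.2]
finger_gap: 0.241
time: 28.7
tcp_pos: [634.0, -45.4, 78.6]
eef_rot: [0.705, 0.71, -0.001, -0.0]
contact_force: [0.7, -0.8, -0.3]
finger_gap: 0.248
tcp [634.  -45.4  78.6] rot [ 7.047e-01  7.095e-01 -9.000e-04 -4.000e-04] gap mm 21.6 F [ 0.7 -0.8 -0.3]
to go: cm [0.44 0.25 1.86] deg [-0.11  0.04  0.4 ]
```

```bash
python3 -m pendant '[[[0.4,0.2,0.8],[0,0,0.4]],[[0,0,1.4],[0,0,0]],[[0,0,1.3],[0,0,0]],[[0,0,0.8],[0,0,0]],[[0,0,0],[0,0,0]]]';python3 go.py 636.5 -41 15.2
```

```text
time: 29.2
tcp_pos: [634.9, -39.8, 32.2]
eef_rot: [0.707, 0.708, -0.001, -0.0]
contact_force: [-0.0, 0.2, -0.4]
finger_gap: 0.248
tcp [634.9 -39.8  32.2] rot [ 7.067e-01  7.076e-01 -1.000e-03 -3.000e-04] gap mm 21.6 F [-0.   0.2 -0.4]
to go: cm [-0.12  0.17  1.7 ] deg [-0.11  0.06  0.07]
```

```bash
python3 -m pendant '[[[-0.1,0.1,0.7],[0,0,0]],[[0,0,0.5],[0,0,0]],[[0,0,0.3],[0,0,0]],[[0,0,0],[0,0,0]],[[0,0,0],[0,0,0]]]';python3 go.py 636.5 -41 15.2
```

```text
time: 29.7
tcp_pos: [636.3, -41.3, 16.0]
eef_rot: [0.707, 0.707, -0.001, -0.0]
contact_force: [0.7, -0.3, -0.0]
finger_gap: 0.247
tcp [636.3 -41.3  16. ] rot [ 7.069e-01  7.073e-01 -9.000e-04 -2.000e-04] gap mm 21.5 F [ 0.7 -0.3 -0. ]
to go: cm [0.03 0.02 0.08] deg [-0.09  0.06  0.04]
```

```bash
python3 -m pendant '[[[0,0,0.06],[0,0,0]],[[0,0,0],[0,0,0]],[[0,0,0],[0,0,0]],[[0,0,0],[0,0,0]],[[0,0,0],[0,0,0]]]';python3 go.py 636.5 -41 15.2
python3 -m pendant '[[[0,0,0],[0,0,0]],[[0,0,0],[0,0,0]],[[0,0,0],[0,0,0]],[[0,0,0],[0,0,0]],[[0,0,0],[0,0,0]]]' 90
python3 -m pendant '[[[0,0,0],[0,0,0]],[[0,0,-2],[0,0,0]],[[0,0,-3],[0,0,0]],[[0,-1,-3],[0,0,0]],[[-1,-3,-3],[0,0,0]]]' 60
python3 -m pendant '[[[-4,-2.5,0],[0,0,0]],[[-4,-2.5,0],[0,0,0]],[[-4,-2.5,0],[0,0,0]],[[-4,-2.5,0],[0,0,0]],[[-4,-2,0],[0,0,0]]]'
python3 -m pendant '[[[-4,0,0],[0,0,0]],[[-4,0,0],[0,0,0]],[[-4,0,0],[0,0,0]],[[-1,0,0],[0,0,0]],[[0,0,0],[0,0,0]]]';python3 - <<'E'
from h import *
T=ctrl.get_image("top");S=ctrl.get_image("side")
a=T["color"][145:235,190:410];cv2.imwrite("pics/d1.png",cv2.resize(a,None,fx=3.6,fy=3.6,interpolation=cv2.INTER_CUBIC))
b=S["color"][215:345,140:350];cv2.imwrite("pics/d2.png",cv2.resize(b,None,fx=3.8,fy=3.8,interpolation=cv2.INTER_CUBIC))
for n,k,X,z in[("tall","brass",[636.5,-41,11],11),("short","brass",[643,52.4,44],44),("flg","bright",[649.5,146.5,4],4)]:
  for d in(T,S):
    r=blob(masks(d["color"])[k],proj(d,X),15);print(n,r and (r[0].round(1),r[1],plane(d,r[0],z).round(1)))
print(ctrl.state()["tcp_pos"])
E
```

```text
time: 30.2
tcp_pos: [637.0, -41.3, 16.5]
eef_rot: [0.707, 0.707, -0.0, 0.001]
contact_force: [-0.2, -0.9, -0.6]
finger_gap: 0.251
tcp [637.  -41.3  16.5] rot [ 7.069e-01  7.073e-01 -4.000e-04  5.000e-04] gap mm 21.8 F [-0.2 -0.9 -0.6]
to go: cm [ 0.03 -0.05  0.13] deg [0.01 0.07 0.03]
time: 30.7
tcp_pos: [637.2, -41.2, 16.8]
eef_rot: [0.707, 0.707, -0.0, 0.001]
contact_force: [-0.3, 0.2, -0.3]
finger_gap: 0.598
time: 31.2
tcp_pos: [595.6, -49.3, 125.1]
eef_rot: [0.706, 0.708, -0.002, -0.003]
contact_force: [0.4, 0.0, 1.6]
finger_gap: 0.762
time: 31.7
tcp_pos: [476.1, -249.9, 131.7]
eef_rot: [0.702, 0.712, 0.002, 0.001]
contact_force: [0.5, -0.9, -0.1]
finger_gap: 0.764
time: 32.2
tcp_pos: [471.5, -392.4, 132.6]
eef_rot: [0.706, 0.709, -0.0, 0.003]
contact_force: [-0.4, 0.8, -0.1]
finger_gap: 0.766
tall (array([339.7, 194.3]), 95.0, array([640.2, -41.2,  11. ]))
tall (array([287.9, 248.1]), 120.0, array([642.5, -49.5,  11. ]))
short (array([295.9, 187.3]), 81.0, array([645.5,  52.8,  44. ]))
short (array([260.8, 249.4]), 73.0, array([646.2,  49.5,  44. ]))
flg (array([253.6, 188.6]), 108.0, array([652.4, 146.5,   4. ]))
flg None
[ 471.92932477 -390.36379793  132.64190036]
```

View pics/d1.png

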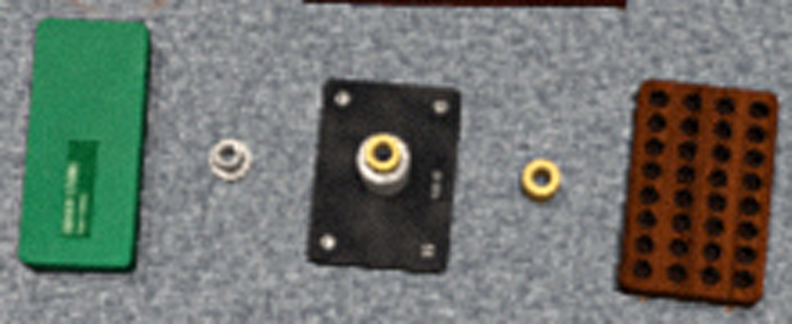

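View pics/d2.png

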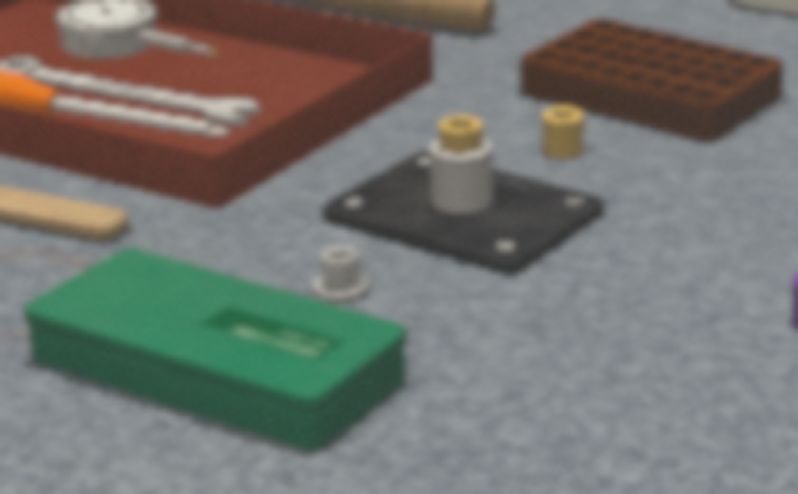

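Run:
```python
from h import *
T=ctrl.get_image("top");im=T["color"]
m=im[186:192].mean(0).round().astype(int)
for a,b in((192,202),(226,236),(274,282),(314,322)): print(a,m[a:b].tolist())
m=im[194:200].mean(0).round().astype(int)
for a,b in((360,370),(400,410)): print(a,m[a:b].tolist())
for u,v,z in((199,188.5,27),(229,188.5,27),(231,188.5,0),(278,188.5,8),(278,188.5,0),(318,188.5,8),(364,196.5,24),(364,196.5,0),(404.5,196.5,24)): print(u,z,plane(T,(u,v),z).round(1))
```

```text
192 [[144, 140, 137], [145, 141, 139], [138, 136, 134], [140, 134, 134], [128, 123, 121], [92, 126, 63], [87, 134, 42], [86, 134, 40], [88, 134, 41], [87, 133, 41]]
226 [[94, 142, 49], [92, 137, 48], [51, 86, 18], [34, 47, 19], [99, 98, 95], [122, 118, 118], [127, 124, 123], [134, 131, 129], [143, 141, 138], [142, 140, 136]]
274 [[143, 140, 139], [147, 144, 140], [156, 155, 154], [111, 110, 110], [55, 55, 56], [36, 40, 41], [42, 42, 46], [45, 46, 50]]
314 [[38, 41, 43], [43, 45, 48], [60, 59, 60], [120, 118, 116], [150, 147, 145], [155, 152, 150], [152, 149, 147], [150, 147, 145]]
360 [[142, 140, 136], [150, 147, 144], [150, 148, 145], [104, 101, 98], [39, 43, 60], [8, 30, 71], [6, 35, 90], [10, 36, 84], [12, 28, 67], [6, 20, 48]]
400 [[10, 25, 57], [11, 35, 79], [9, 40, 94], [12, 36, 86], [70, 75, 93], [117, 115, 112], [139, 133, 129], [144, 141, 139], [138, 135, 133], [128, 123, 120]]
199 27 [644.7 260.3  27. ]
229 27 [645.6 196.4  27. ]
231 0 [653.1 196.4   0. ]
278 8 [652.3  93.1   8. ]
278 0 [654.5  93.7   0. ]
318 8 [653.5   6.    8. ]
364 24 [632.6 -92.8  24. ]
364 0 [638.9 -94.9   0. ]
404.5 24 [ 633.7 -179.8   24. ]
```

```bash
python3 -c "
from bench import ctrl
print(ctrl.finish_job(),ctrl.state()['time'])"
```

```text
the job is handed in; nothing more can be done
the job is handed in; nothing more can be done
```

All four bushings are standing where you asked, placed in the order given, and I handed the job in shortly after 32 s of robot time. The hex key and the purple look-alike were never approached.

| Part | Target, mm (x, y) | Last check, mm |
|---|---|---|
| Big steel bushing | middle of plate (642.5, 52) | (643, 52 to 53) from both cameras, before the ring went on |
| Short brass bushing | centred on the big bushing | within about 1 mm of its axis by eye in the crops; side camera's blob centre reads y about 3 mm lower |
| Flanged steel bushing, collar down | y 146.6, gap edges at y 94.2 and 199 | y 146.5, top view only |
| Tall brass bushing | y −40.5 to −42.3 | y −41.2, top view |

These checks were weaker or disagreed:
- **Wooden block:** its visible width came out about 86 mm instead of the stated 93 mm. That leaves the middle of that gap uncertain by about 1 mm either way, and I aimed between the two values.
- **Gap widths:** I measured about 104 mm on the green case side and 100 to 103 mm on the block side, against the stated rough 110 and 95 mm.
- **Tall brass bushing, side camera:** its blob centre gave y −49.5, about 8 mm off the top view. I trusted the top view and the recorded release position (y −41.3).
- **Flanged bushing, side camera:** colour detection did not pick it up there, but that picture shows it standing collar down.

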